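# Bring the movement to the inspection station and hold the camera mast up

## Robot

A 6-joint arm with a two-finger parallel gripper is mounted at the origin on the work surface. World frame = base frame: x ahead of the robot, y to its left, z up, the work surface at z = 0. Lengths are in m, angles in rad, forces in N, time in s.
With the tool pointing down it reaches from about 0.35 to 0.975 m from the base axis. Payload 4.9 kg.
Tool frame: the origin (TCP) lies between the finger pads; the fingertips stand 14 mm ahead of it and the grasp point (between the pads) lies 5 mm behind it (manip.tcp_to_tips is the distance from the TCP to the fingertips, in m); z points along the fingers, y is the line along which they close (so a half turn about z gives the same grasp; the last joint's range is limited). The gripper opens to 85 mm and grips with 20 to 120 N. Pads are 22 mm wide; open, the fingers measure 114 mm over their backs; the gripper's body (76 mm by 85 mm) begins 54 mm behind the grasp point. The pads swing forward as they close: fully open they stand 13 mm farther back than shut.
Start: joints at [1.074, 0.053, 1.613, -0, 1.476, -0.119], TCP at [0.231, 0.581, 0.245] pointing down, gripper open.
Joint ranges: [-3.01, 3.01], [-1.01, 2.22], [0.06, 2.58], [-1.02, 4.17], [0.09, 2.62], [-3.14, 3.14]. Speed limits (rad/s): [2.57, 2.57, 3.14, 3.14, 3.14, 3.14].

## Interface

Orientations are given as a unit quaternion [w, x, y, z].
In Python, from plant import manip gives the robot as it stands.
- The arm moves only by the tool servo_tool, never from a script. Its argument "moves" is a list that holds one entry, the list of rows, each a list of 7 numbers: the shift along the tool's x, y, z in mm, then the turn, a rotation vector about the tool's x, y, z in degrees, then the finger opening in mm, from 0 to 85.4. In form: [[[x, y, z, ax, ay, az, fingers], ...]]. A call has 1 to 12 rows; each row shifts and turns the commanded pose from where the row before left it, along the tool's axes as they then stand; what a row does not reach is not made up. A row lasts 1/8 s, in which the tool goes at most 62.5 mm and 10.7 degrees, less where a joint would pass 70% of its speed; a pose out of reach is approached as far as the arm can. A call with a gripper value outside its range is refused whole. The fingers move at their own pace and stop on an object; the grip force is fixed at half the most. Time passes only in rows, so rows that do not move let the fingers close. It gives the time, the measured TCP pose, the force, the opening and the grip force at its end, in the units of the state.
- manip.state(): the state, without advancing time (a new reading comes with each control period).
- manip.grab_frame(name): name is "scene" or "top" or "wrist"; returns a dict with "image" (400x640x3 uint8, blue, green, red), "mtx" (3x3 intrinsics, pixels), "eye" and "rotation" of the camera in the world. Camera axes: x right, y down, z forward; pixel columns grow to the right and rows downward; lengths in m; the calibration is good to about 2 mm. A picture is of the moment at which its call begins. There is no depth.
- manip.job_done(): hands the job in; it is judged then, once.
The state is a dict: "time": time; "joint_pos": joint angles; "joint_vel": joint speeds; "joint_efforts": joint torques, N m; "tool_pos": TCP position; "tool_rot": TCP orientation; "contact_force": force on the tool from outside, world axes, zero at the start; "ft_torque": the same for the moment, N m; "gripper_width": opening from 0.0 (shut) to 1.0 (fully open); "grasp_force": force on a finger pad.
Only numpy, scipy, OpenCV 4.12 (cv2) and the standard library are available. Lean on these libraries where they do the work, as an engineer would, in place of code of your own. Each camera call takes 0.05 s, during which the arm holds its last target. There are 200 camera calls.

## Task

Push the movement carrier along its rail from the loading end to the next station, the one beside the camera mast, so that it sits in the detent there. Then press the mast's release button fully home, take the camera by the bar on its top and pull it up past the first stop to the second stop, where both tubes are fully out. Finish while still holding the camera up there (its spring would pull it down again), and leave the other things on the bench where they are.

Things in the scene. Friction and masses are not known exactly. Their poses are not given: they have to be found in the camera images.
- fixture: fixed aluminium plate 200 x 380 x 10 mm on the bench, carrying the rail and the mast, turned up to 0.3 rad; origin: centre of its underside; x away from the robot, y along its long side to the robot's left, z up. Rail: steel bar 30 mm wide along y at x = -60 mm, top 22 mm above the bench, with end blocks 36 mm high at y = -177 and +177 mm
- station (a point): point on the rail's top, on its middle line (fixture x = -60, y = 20 mm), where the carrier's centre sits when in the wanted detent. Two brass discs on the plate on the robot's side of the rail mark the stations: y = 20 mm (the next one, beside the mast) and y = 90 mm (unloading, not wanted)
- carrier (a joint): carrier's travel in m, growing along fixture +y: 0 at the loading end, 0.150 in the wanted detent, 0.220 in the one after, end 0.240; starts between 0 and 0.075. It drags with about 1.2 N and stays where left; a detent is a sprung ball between two bumps 6.5 mm to either side, 4 to 8 N in all to push over, and holds within 1 mm
- carrier_center (a point): centre of the carrier's underside, 22 mm above the bench. The carrier is an aluminium block 64 x 64 mm, from 25 to 43 mm above the bench, with a round watch movement on it (41 mm across, top about 52 mm above the bench)
- carrier_post (a point): centre of the top face of the carrier's upright dark steel push post, 12 mm thick, 42 mm tall, top 85 mm above the bench; it stands 24 mm from the carrier's centre towards the loading end (fixture -y), on the rail's middle line; push it towards fixture +y
- mast_foot (a point): foot of the camera mast on the plate's top, fixture x = 60, y = 20 mm: a round dark sleeve 32 mm thick, 80 mm above the bench, joined on its +y side to a grey housing 34 mm wide that reaches to y = 124 mm, 76 mm above the bench, with the release button on top
- release (a joint): travel of the release button in m: 0 up, 0.006 fully down; it takes about 3 N, and stays down once pressed. Above 0.0045 the mast is unlocked; until then a bolt holds the camera down
- release_top (a point): centre of the top face of the round black release button, 26 mm across, at fixture x = 60, y = 100 mm, 94 mm above the bench when up; it is pressed straight down 6 mm
- top_tube (a joint): extension in m of the thin upper tube (15 mm thick) out of the middle one: 0 in, 0.045 fully out. It comes out first (about 3 N, first stop)
- mid_tube (a joint): extension in m of the middle tube (22 mm thick) out of the sleeve: 0 in, 0.045 fully out. It comes out second (about 7 to 8 N in all; the second stop, a hard one, is 90 mm above the start). A spring draws both tubes in again when the camera is let go
- camera_head: the black camera on top of the mast, 40 x 44 x 30 mm, its lens looking down towards the rail, with an upright aluminium grip bar on top; origin: centre of the camera's underside, 92 mm above the bench when down; axes as the fixture's; it only moves straight up and down
- grip_bar (a point): point in the middle of the grip bar, 144 mm above the bench when down. The bar is 16 mm thick along the fixture's x, 40 mm long along its y and 40 mm tall (from 122 to 162 mm above the bench when down)
- dish: bystander: white ceramic dish, 90 mm across, 22 mm high, on the bench near the fixture's loading end; origin under its centre
- mat_block: bystander: orange silicone block 55 x 50 x 22 mm lying on the base plate to the right of the mast; origin under its centre
- tweezer: bystander: steel tweezer 125 mm long, 7 mm high, lying at the left; origin under its middle
- jar: bystander: glass jar 44 mm across, 50 mm high, at the left; origin under its centre
- driver: bystander: small screwdriver 110 mm long, lying at the left
- loupe: bystander: steel eye loupe, a tapered cup 38 mm across, 28 mm high, standing on the base plate near its left end, beyond the release button; origin under its centre

How it is judged:
On the way, in this order (a step that is already met when the one before it is completed fails the run):
1. the carrier sits in the detent of the station beside the mast (value of joint carrier between 0.146 and 0.154 m), for 0.2 s.
2. the release button is pressed home (value of joint release above 0.0045 m), for 0.1 s.
3. the mast is pulled out to the second stop (value of joint each of top_tube, mid_tube above 0.041 m), for 0.2 s.
At the end, for the whole second after the job is handed in: the carrier is within 4 mm of its detent beside the mast, the release button is down (over 4.5 of 6 mm), both mast tubes are out to within 4 mm of their stops, and the fingers still hold the camera there (over 2 N), at rest (all of step 1 and all of step 3 and value of joint release above 0.0045 m and contact force between the fingers and camera_head above 2 N and linear speed of camera_head below 0.02 m/s); the arm keeps its last pose, push and grip.
It fails at once if a bystander was moved more than 30 mm (distance of any of dish, mat_block, tweezer, jar, driver, loupe from where it was at the start of the episode above 0.03 m).
It also fails if it takes over 53 s, if anything falls off the work surface, if the arm or the gripper's body presses on something with over 40 N, if the wrist force passes 120 N, or if a joint passes its speed limit or range.

## Working session

There is one attempt and no reset: what is moved stays moved. The work goes in short steps, Python scripts to look and compute and a tool call to move; the robot and the scene stay as the last step left them, time stands still between calls to the robot, and variables do not carry over. Pictures are saved under pics/ and viewed, at most 11 in all, crops included, and the job is handed in when it is done.

Besides the shell and the picture viewer there is one more tool, called after ">>>" as name([rows], argument=value, ...), one row to a line, values as JSON. servo_tool: Moves the arm, as the interface text tells. Its arguments: {"type":"object","properties":{"moves":{"type":"array"}},"required":["moves"]}

```bash
mkdir -p pics; cat > h.py <<'E'
import numpy as np, cv2
from plant import manip
def grab(n,out):
    f=manip.grab_frame(n); cv2.imwrite('pics/'+out,f['image']); np.savez('pics/'+out+'.npz',mtx=f['mtx'],eye=f['eye'],rotation=f['rotation']); return f
def pt(out,u,v,z):
    f=np.load('pics/'+out+'.npz'); d=np.array(f['rotation'])@np.linalg.inv(f['mtx'])@[u,v,1]; e=np.array(f['eye']); return e+d*(z-e[2])/d[2]
E
python3 - <<'E'
from h import *
a=grab('top','top.png');b=grab('scene','scene.png')
print(a['eye'],a['rotation'],a['mtx'],b['eye']);s=manip.state();print(s)
E
```

```text
[0.3784528  0.05743365 1.29700442] [ 0.03398231 -0.69858694  0.71326634 -0.04552596] [[410.31326721   0.         319.04641805]
 [  0.         410.31326721 201.39418585]
 [  0.           0.           1.        ]] [0.91921659 0.84403862 1.03748274]
{'time': 0.1, 'joint_pos': array([ 1.07398638e+00,  5.33350022e-02,  1.61414146e+00, -2.85285772e-06,
        1.47601364e+00, -1.18990408e-01]), 'joint_vel': array([ 0.00088628, -0.00216615, -0.00328313,  0.0003334 ,  0.00100179,
        0.00064289]), 'joint_efforts': array([ 5.88979965e-04, -3.94901454e+01, -3.71362996e+01, -1.06359441e-04,
        3.92111324e-03,  4.10888561e-05]), 'tool_pos': array([0.23029726, 0.58044819, 0.24416766]), 'tool_rot': array([-2.86164739e-04,  1.87787953e-01,  9.82209135e-01, -9.04535375e-04]), 'contact_force': array([ 0.58798382, -0.19649416,  0.36585978]), 'ft_torque': array([0.06501198, 0.04282147, 0.00035812]), 'grasp_force': 0.0, 'gripper_width': 1.0016056598646228}
```

View pics/top.png

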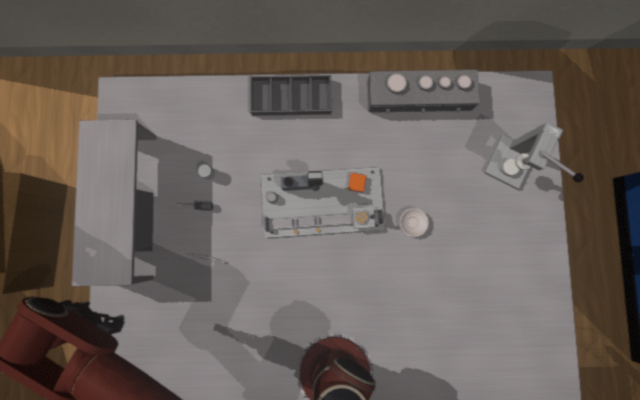

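View pics/scene.png

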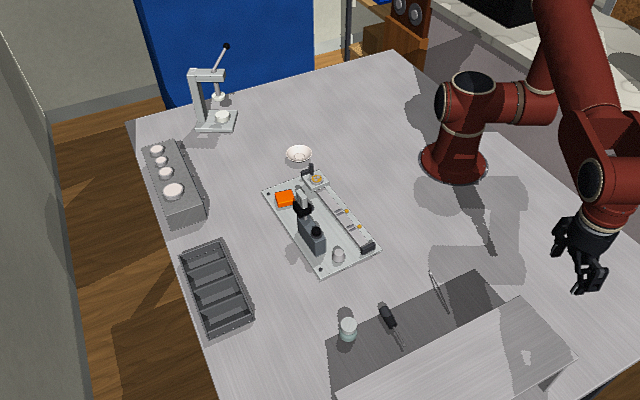

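```bash
sed -i "s/np.array(f\['rotation'\])@/R.from_quat(np.roll(f['rotation'],-1)).as_matrix()@/; 1a from scipy.spatial.transform import Rotation as R" h.py
python3 - <<'E'
import cv2
a=cv2.imread('pics/top.png')[155:250,250:440];cv2.imwrite('pics/tc.png',cv2.resize(a,None,fx=4,fy=4,interpolation=cv2.INTER_CUBIC))
a=cv2.imread('pics/scene.png')[145:285,250:400];cv2.imwrite('pics/sc.png',cv2.resize(a,None,fx=4,fy=4,interpolation=cv2.INTER_CUBIC))
E
```

```text
(no output)
```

View pics/tc.png

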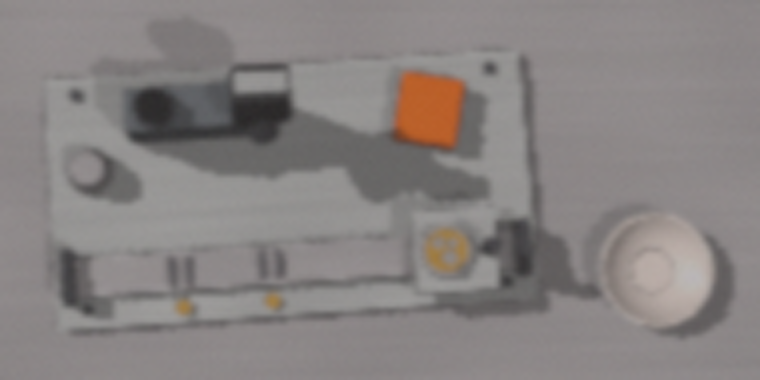

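View pics/sc.png

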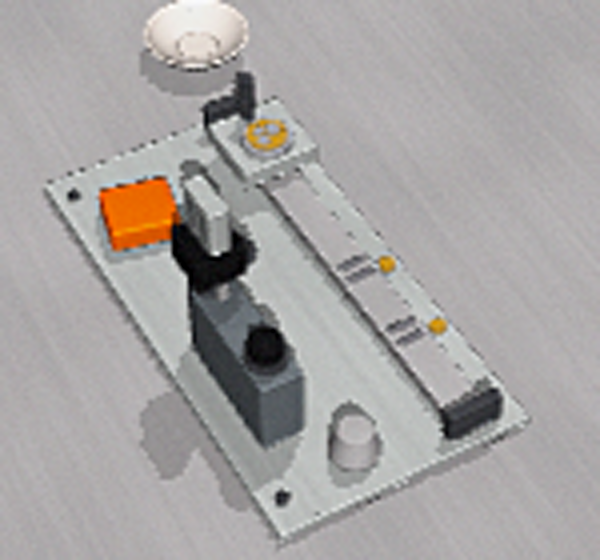

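```bash
cat > fit.py <<'E'
from h import *
from scipy.optimize import least_squares
T=lambda c:(250+c[0]/4-.4,155+c[1]/4-.4); S=lambda c:(250+c[0]/4-.4,145+c[1]/4-.4)
L=[('top',T,c,l) for c,l in [((45,80),(.1,.19,.01)),((522,52),(.1,-.19,.01)),((65,330),(-.1,.19,.01)),((155,107),(.06,.1,.094)),((183,307),(None,.09,.012)),((273,301),(None,.02,.012)),((260,80),(.06,.02,.162))]]
L+=[('scene',S,c,l) for c,l in [((47,185),(.1,-.19,.01)),((528,420),(-.1,.19,.01)),((280,540),(.1,.19,.01)),((266,338),(.06,.1,.094)),((437,326),(None,.09,.012)),((386,264),(None,.02,.012)),((203,185),(.06,.02,.162))]]
W=[pt(i+'.png',*f(c),l[2]) for i,f,c,l in L]
def loc(p,w): c,s=np.cos(p[2]),np.sin(p[2]); d=w[:2]-p[:2]; return np.array([c*d[0]+s*d[1],-s*d[0]+c*d[1]])
def res(p): return np.concatenate([[0 if l[0] is None else loc(p,w)[0]-l[0],loc(p,w)[1]-l[1]] for (_,_,_,l),w in zip(L,W)])
r=least_squares(res,[.45,.1,0],loss='soft_l1',f_scale=.004); p=r.x
E
python3 - <<'E'
from fit import *
print(p); print((res(p).reshape(-1,2)*1e3).round(1).tolist())
for i,f,c,z in [('top',T,(447,250),.052),('top',T,(490,245),.085),('scene',S,(267,133),.052),('scene',S,(245,76),.085)]:
    w=pt(i+'.png',*f(c),z); print(w.round(4),loc(p,w).round(4))
E
```

```text
[0.5212783  0.02404445 0.03991341]
[[-0.7, -0.2], [-0.5, -0.7], [0.8, -6.7], [-1.5, -0.3], [0.0, 0.4], [0.0, -0.0], [2.0, 1.8], [-0.1, 4.1], [2.6, 2.3], [1.3, 3.9], [-1.4, -0.5], [0.0, -0.2], [0.0, -0.8], [-2.3, -7.8]]
[ 0.4682 -0.0922  0.052 ] [-0.0577 -0.1141]
[ 0.4689 -0.1203  0.085 ] [-0.0581 -0.1422]
[ 0.4673 -0.0914  0.052 ] [-0.0585 -0.1132]
[ 0.4689 -0.1252  0.085 ] [-0.0583 -0.1471]
```

>>> servo_tool([
  [[0, 0, 0, 0, 0, 10, 60], [0, 0, 0, 0, 0, 10, 60], [0, 0, 0, 0, 0, 10, 60], [0, 0, 0, 0, 0, 10, 60], [0, 0, 0, 0, 0, 10, 60], [0, 0, 0, 0, 0, 10, 60], [0, 0, 0, 0, 0, 6, 60]],
])

```text
time: 0.98
tool_pos: [0.2304, 0.5806, 0.2446]
tool_rot: [0.0, 0.694, 0.72, -0.001]
contact_force: [0.4, -0.5, 0.4]
gripper_width: 0.705
grasp_force: 0.0
```

>>> servo_tool([
  [[-57, 17, 0, 0, 0, 0, 50], [-57, 17, 0, 0, 0, 0, 50], [-57, 17, 0, 0, 0, 0, 50], [-57, 17, 0, 0, 0, 0, 50], [-57, 17, 0, 0, 0, 0, 50], [-57, 17, 0, 0, 0, 0, 50], [-57, 17, 0, 0, 0, 0, 50], [-57, 17, 0, 0, 0, 0, 50], [-57, 17, 0, 0, 0, 0, 50], [-57, 17, 0, 0, 0, 0, 50], [-57, 17, 0, 0, 0, 0, 50], [-57, 17, 0, 0, 0, 0, 50]],
])

```text
time: 2.48
tool_pos: [0.4625, -0.0961, 0.245]
tool_rot: [-0.0, 0.693, 0.721, 0.0]
contact_force: [1.2, -0.5, 0.8]
gripper_width: 0.587
grasp_force: 0.0
```

```bash
cat >> fit.py <<'E'
def st():
    s=manip.state(); w=s['tool_pos']; q=R.from_quat(np.roll(s['tool_rot'],-1)).as_matrix()
    print('t',round(s['time'],2),'loc',(loc(p,w)*1e3).round(1),'z',round(w[2]*1e3,1),'yaw',np.degrees(np.arctan2(q[1,1],q[0,1])-p[2]).round(2),'z',q[:,2].round(3),'F',s['contact_force'].round(1),s['grasp_force'],round(s['gripper_width']*85.4,1))
E
python3 - <<'E'
from fit import *
st(); f=grab('wrist','w1.png'); print(f['eye'])
E
```

```text
t 2.48 loc [ -63.5 -117.7] z 245.0 yaw 0.04 z [ 0.  0. -1.] F [ 1.2 -0.5  0.8] 0.0 50.1
[ 0.45942032 -0.02717409  0.37392072]
```

View pics/w1.png

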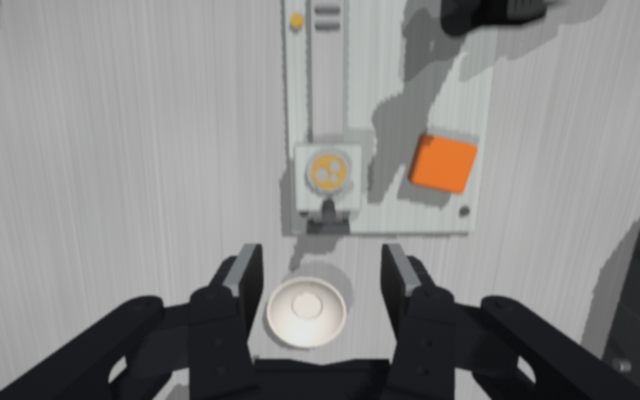

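```bash
python3 - <<'E'
from fit import *
for n,u,v,z in [('mov',328,172,.052),('post top',329,206,.085),('disc20',296,21,.012),('railL',311,100,.022),('railR',346,100,.022),('plate -x far',283,20,.01),('plate -x near',293,230,.01),('corner',476,234,.01)]:
    print(n,(loc(p,pt('w1.png',u,v,z))*1e3).round(1))
E
```

```text
mov [ -58.2 -113.5]
post top [ -57.8 -136. ]
disc20 [-87.7  19.9]
railL [-74.1 -50.2]
railR [-41.  -50.2]
plate -x far [-99.9  21.1]
plate -x near [ -94.9 -185.7]
corner [ 103.1 -190.1]
```

>>> servo_tool([
  [[-10, 3, 40, 0, 0, 0, 40], [-9, 3, 50, 0, 0, 0, 40], [0, 0, 50, 0, 0, 0, 40], [0, 0, 34, 0, 0, 0, 40], [0, 0, 0, 0, 0, 0, 30], [0, 0, 0, 0, 0, 0, 0], [0, 0, 0, 0, 0, 0, 0], [0, 0, 0, 0, 0, 0, 0]],
])

```text
time: 3.52
tool_pos: [0.4689, -0.1131, 0.0727]
tool_rot: [-0.0, 0.692, 0.722, -0.001]
contact_force: [-5.8, 0.3, 0.2]
gripper_width: 0.11
grasp_force: 58.5
```

```bash
python3 - <<'E'
from fit import *
st(); grab('wrist','w2.png')
E
```

```text
t 3.52 loc [ -57.8 -135. ] z 72.7 yaw 0.08 z [-0.001 -0.001 -1.   ] F [-5.8  0.3  0.2] 58.51335167884827 9.4
```

View pics/w2.png

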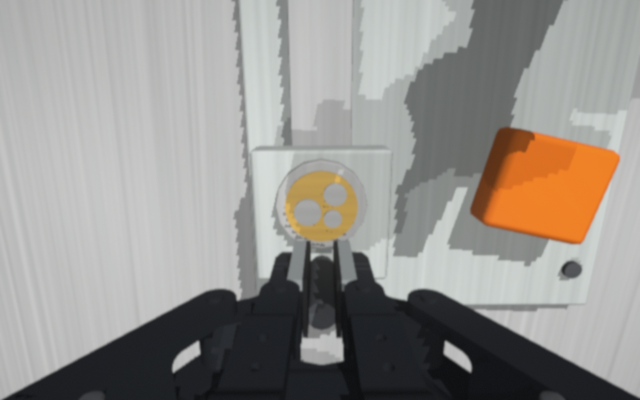

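>>> servo_tool([
  [[8, -1, 0, 0, 0, 0, 0], [15, 0, 0, 0, 0, 0, 0], [15, 0, 0, 0, 0, 0, 0], [15, 0, 0, 0, 0, 0, 0], [15, 0, 0, 0, 0, 0, 0], [15, 0, 0, 0, 0, 0, 0], [12, 0, 0, 0, 0, 0, 0], [5, 0, 0, 0, 0, 0, 0], [0, 0, 0, 0, 0, 0, 0]],
])

```text
time: 4.7
tool_pos: [0.4641, -0.0113, 0.0727]
tool_rot: [-0.001, 0.692, 0.722, 0.0]
contact_force: [-6.3, 0.1, 5.8]
gripper_width: 0.113
grasp_force: 59.7
```

```bash
python3 - <<'E'
from fit import *
print((loc(p,pt('w2.png',321,207,.052))*1e3).round(1))
st(); grab('wrist','w3.png')
E
```

```text
[ -58.6 -111.6]
t 4.7 loc [-58.6 -33. ] z 72.7 yaw 0.14 z [-0.     0.001 -1.   ] F [-6.3  0.1  5.8] 59.671372175216675 9.7
```

View pics/w3.png

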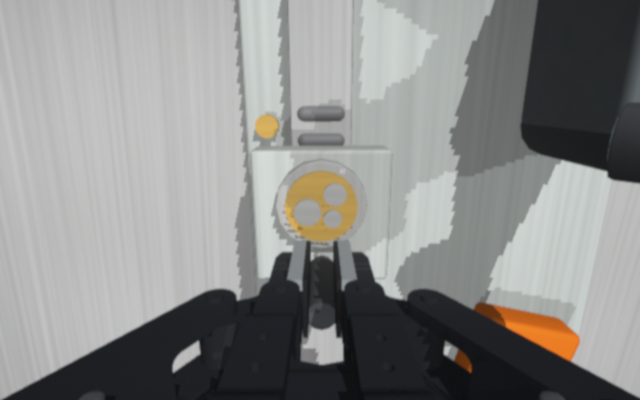

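```bash
python3 - <<'E'
from fit import *
for u,v,z in [(321.5,204,.052),(266,126,.012),(321,126.5,.024),(321.5,147,.043),(321.5,278,.043)]: print((loc(p,pt('w3.png',u,v,z))*1e3).round(1))
E
```

```text
[-59.1  -8.3]
[-88.1  22.1]
[-59.5  22.8]
[-59.2  15.3]
[-59.  -48.6]
```

```bash
python3 - <<'E'
from fit import *
for u,v,z in [(328,143,.043),(328,211,.043)]: print((loc(p,pt('w1.png',u,v,z))*1e3).round(1))
a=cv2.imread('pics/w1.png')[130:250,280:380]; b=cv2.imread('pics/w3.png')[100:340,220:420]
a=cv2.resize(a,None,fx=4,fy=4,interpolation=cv2.INTER_CUBIC);b=cv2.resize(b,(400,480),interpolation=cv2.INTER_CUBIC)
cv2.imwrite('pics/c.png',np.hstack([a,b]))
E
```

```text
[-58.2 -88.2]
[ -57.8 -153.7]
```

View pics/c.png

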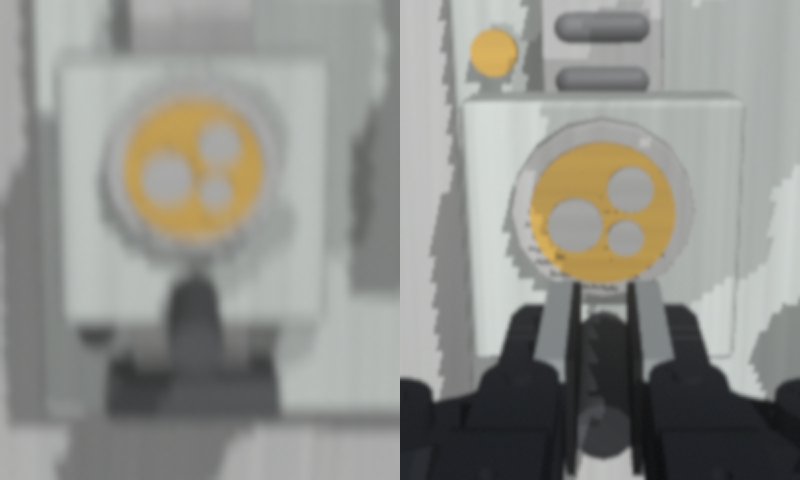

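>>> servo_tool([
  [[8, 0, 0, 0, 0, 0, 0], [10, 0, 0, 0, 0, 0, 0], [8, 0, 0, 0, 0, 0, 0], [6, 0, 0, 0, 0, 0, 0], [4, 0, 0, 0, 0, 0, 0], [2, 0, 0, 0, 0, 0, 0], [0, 0, 0, 0, 0, 0, 0], [0, 0, 0, 0, 0, 0, 0]],
])

```text
time: 5.75
tool_pos: [0.4623, 0.0266, 0.0727]
tool_rot: [-0.001, 0.692, 0.722, 0.0]
contact_force: [-7.3, 0.9, 7.4]
gripper_width: 0.114
grasp_force: 59.8
```

```bash
python3 - <<'E'
from fit import *
print((loc(p,pt('w3.png',322,315,.085))*1e3).round(1))
st()
E
```

```text
[-58.8 -41.4]
t 5.75 loc [-58.9   4.9] z 72.7 yaw 0.12 z [-0.001  0.002 -1.   ] F [-7.3  0.9  7.4] 59.815582036972046 9.7
```

>>> servo_tool([
  [[0, 0, 0, 0, 0, 0, 24], [0, 0, 0, 0, 0, 0, 24], [0, 0, 0, 0, 0, 0, 24]],
])

```text
time: 6.12
tool_pos: [0.463, 0.0253, 0.0717]
tool_rot: [0.0, 0.692, 0.722, 0.0]
contact_force: [0.5, 0.7, 0.6]
gripper_width: 0.284
grasp_force: 0.0
```

```bash
python3 - <<'E'
from fit import *
st(); f=grab('wrist','w4.png'); cv2.imwrite('pics/w4c.png',cv2.resize(f['image'][0:340,180:460],None,fx=1.7,fy=1.7))
E
```

```text
t 6.12 loc [-58.2   3.6] z 71.7 yaw 0.08 z [ 0.001  0.    -1.   ] F [0.5 0.7 0.6] 0.0 24.2
```

View pics/w4c.png

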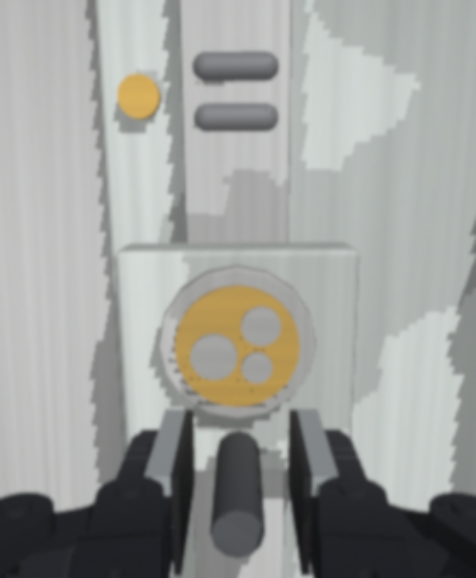

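```bash
python3 - <<'E'
from fit import *
for x,y,z in [(236,66,.024),(236,116,.024),(138,97,.012),(238,249,.043),(238,342,.052),(238,533,.085)]: print((loc(p,pt('w4.png',180+x/1.7,y/1.7,z))*1e3).round(1))
for u,v,z in [(321,113,.024),(321,140,.024)]: print((loc(p,pt('w3.png',u,v,z))*1e3).round(1))
E
```

```text
[-60.   98.6]
[-60.  86.]
[-88.4  92.1]
[-59.3  52.3]
[-59.3  29.9]
[-59.2  -3.5]
[-59.5  29.2]
[-59.5  16.3]
```

>>> servo_tool([
  [[0, 0, -40, 0, 0, 0, 24], [0, 0, -60, 0, 0, 0, 24], [0, 0, -20, 0, 0, 0, 0], [24, 30, 0, 0, 0, 0, 0], [24, 30, 0, 0, 0, 0, 0], [24, 30, 0, 0, 0, 0, 0], [24, 29, 0, 0, 0, 0, 0], [0, 0, 35, 0, 0, 0, 0], [0, 0, 30, 0, 0, 0, 0], [0, 0, 12, 0, 0, 0, 0], [0, 0, 0, 0, 0, 0, 0]],
])

```text
time: 7.55
tool_pos: [0.5771, 0.1257, 0.1136]
tool_rot: [-0.001, 0.693, 0.721, -0.001]
contact_force: [-0.3, -0.0, -0.1]
gripper_width: 0.001
grasp_force: 0.0
```

```bash
python3 - <<'E'
from fit import *
st()
E
```

```text
t 7.55 loc [59.8 99.3] z 113.6 yaw 0.05 z [-0.002 -0.    -1.   ] F [-0.3 -0.  -0.1] 0.0 0.1
```

>>> servo_tool([
  [[0, 0, 5, 0, 0, 0, 0], [0, 0, 4, 0, 0, 0, 0], [0, 0, 2, 0, 0, 0, 0], [0, 0, 0, 0, 0, 0, 0]],
])

```text
time: 8.05
tool_pos: [0.5785, 0.1258, 0.1043]
tool_rot: [0.001, 0.692, 0.721, 0.001]
contact_force: [2.2, 0.0, 3.0]
gripper_width: -0.001
grasp_force: 1.4
```

>>> servo_tool([
  [[0, 0, 1, 0, 0, 0, 0], [0, 0, 1, 0, 0, 0, 0], [0, 0, 0, 0, 0, 0, 0]],
])

```text
time: 8.43
tool_pos: [0.5783, 0.1258, 0.102]
tool_rot: [0.001, 0.692, 0.721, 0.001]
contact_force: [3.4, -0.4, 4.7]
gripper_width: -0.002
grasp_force: 2.4
```

>>> servo_tool([
  [[0, 0, 1.5, 0, 0, 0, 0], [0, 0, 1.5, 0, 0, 0, 0], [0, 0, 0, 0, 0, 0, 0]],
])

```text
time: 8.8
tool_pos: [0.5785, 0.1258, 0.1019]
tool_rot: [0.001, 0.692, 0.722, 0.0]
contact_force: [-4.3, -0.7, 18.7]
gripper_width: 0.002
grasp_force: 9.1
```

>>> servo_tool([
  [[0, 0, -50, 0, 0, 0, 0], [0, 0, -55, 0, 0, 0, 44], [-27, 0, 0, 0, 0, 0, 44], [-27, 0, 0, 0, 0, 0, 44], [-26, 0, 0, 0, 0, 0, 44], [0, 0, 0, 0, 0, 0, 44], [0, 0, 30, 0, 0, 0, 44], [0, 0, 31, 0, 0, 0, 44], [0, 0, 0, 0, 0, 0, 44]],
])

```text
time: 9.93
tool_pos: [0.5777, 0.0469, 0.1381]
tool_rot: [-0.003, 0.692, 0.722, -0.003]
contact_force: [-0.3, -0.2, 0.3]
gripper_width: 0.516
grasp_force: 0.0
```

```bash
python3 - <<'E'
from fit import *
st(); f=grab('wrist','w5.png'); g=grab('scene','s5.png')
cv2.imwrite('pics/w5c.png',np.hstack([f['image'][:,120:520],cv2.resize(g['image'][145:285,250:390],(400,400))]))
E
```

```text
t 9.93 loc [57.3 20.5] z 138.1 yaw 0.11 z [-0.009  0.001 -1.   ] F [-0.3 -0.2  0.3] 0.0 44.1
```

View pics/w5c.png

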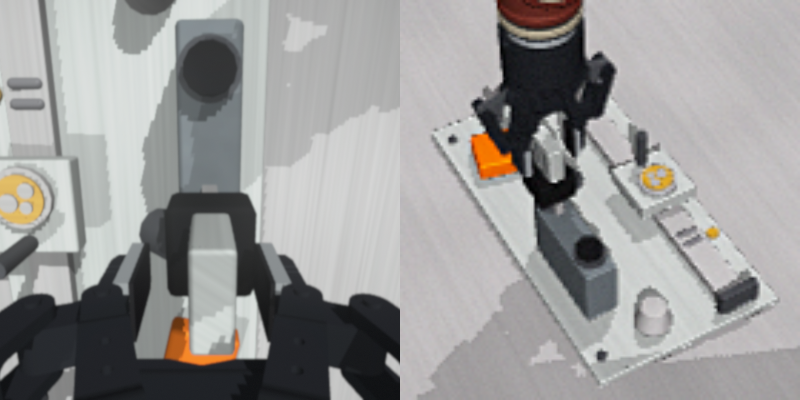

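>>> servo_tool([
  [[0, 2, -3, 0, 0, 0, 20], [0, 0, 0, 0, 0, 0, 0], [0, 0, 0, 0, 0, 0, 0], [0, 0, 0, 0, 0, 0, 0], [0, 0, 0, 0, 0, 0, 0]],
])

```text
time: 10.65
tool_pos: [0.582, 0.0461, 0.1478]
tool_rot: [-0.001, 0.692, 0.722, -0.001]
contact_force: [-9.5, 0.3, 8.7]
gripper_width: 0.178
grasp_force: 58.7
```

>>> servo_tool([
  [[0, 0, -5, 0, 0, 0, 0], [0, 0, -10, 0, 0, 0, 0], [0, 0, -10, 0, 0, 0, 0], [0, 0, -10, 0, 0, 0, 0], [0, 0, -10, 0, 0, 0, 0], [0, 0, -10, 0, 0, 0, 0], [0, 0, -10, 0, 0, 0, 0], [0, 0, -10, 0, 0, 0, 0], [0, 0, -5, 0, 0, 0, 0], [0, 0, 0, 0, 0, 0, 0]],
])

```text
time: 11.9
tool_pos: [0.5821, 0.046, 0.2257]
tool_rot: [-0.001, 0.692, 0.722, -0.001]
contact_force: [-6.2, -0.0, -7.1]
gripper_width: 0.173
grasp_force: 58.9
```

>>> servo_tool([
  [[0, 0, -4, 0, 0, 0, 0], [0, 0, -4, 0, 0, 0, 0], [0, 0, -3, 0, 0, 0, 0], [0, 0, 0, 0, 0, 0, 0]],
])

```text
time: 12.4
tool_pos: [0.5821, 0.046, 0.2363]
tool_rot: [-0.001, 0.692, 0.721, -0.001]
contact_force: [-6.7, 1.0, -7.3]
gripper_width: 0.177
grasp_force: 58.8
```

>>> servo_tool([
  [[0, 0, -1.5, 0, 0, 0, 0], [0, 0, -1.5, 0, 0, 0, 0], [0, 0, 0, 0, 0, 0, 0]],
])

```text
time: 12.78
tool_pos: [0.5821, 0.046, 0.2383]
tool_rot: [-0.001, 0.692, 0.721, -0.001]
contact_force: [-5.6, 0.7, -11.5]
gripper_width: 0.176
grasp_force: 59.0
```

>>> servo_tool([
  [[0, 0, -1, 0, 0, 0, 0], [0, 0, 0, 0, 0, 0, 0], [0, 0, 0, 0, 0, 0, 0], [0, 0, 0, 0, 0, 0, 0]],
])

```text
time: 13.28
tool_pos: [0.582, 0.046, 0.2385]
tool_rot: [-0.001, 0.692, 0.721, -0.001]
contact_force: [-2.8, 1.1, -22.3]
gripper_width: 0.175
grasp_force: 58.6
```

```bash
python3 - <<'E'
from fit import *
st(); g=grab('scene','s6.png')
cv2.imwrite('pics/s6c.png',cv2.resize(g['image'][125:285,250:400],None,fx=3.7,fy=3.7,interpolation=cv2.INTER_CUBIC))
E
```

```text
t 13.28 loc [61.5 19.5] z 238.5 yaw 0.07 z [-0.003  0.    -1.   ] F [ -2.8   1.1 -22.3] 58.613948822021484 14.9
```

View pics/s6c.png

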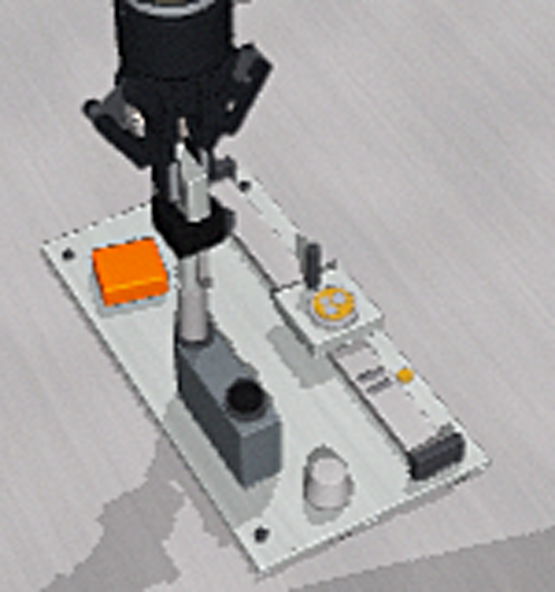

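The picture shows both tubes extended below the camera (around (195,290)), the grip bar between the fingers, the button down, and the carrier beside the mast. The upward pull met the hard stop: force rose from 7 to 22 N with no further travel, about 90 mm above the start.

```bash
python3 -c "
from plant import manip
print(manip.job_done())"
```

```text
the job is handed in; nothing more can be done
None
```

I handed the job in with the carrier in the detent beside the mast, the release button down, and the camera held at the second stop with both tubes out. This rests on the forces and camera pictures; no verdict came back.

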